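# Step the filter wheel to the next colour in the queue

### The job

Look which colour token lies in the white-framed pocket of the queue board, then push the orange tab of the filter wheel round until the filter of that colour stands squarely at the red pointer. Only push the tab from one side at a time, do not grip it, and leave the tokens and everything else on the bench where they are.

Things in the scene. Friction and masses are not known exactly. Their poses are not given: they have to be found in the camera images.
- wheel (a joint): angle (rad) of the filter wheel about its upright axis, growing counter-clockwise from above. Filters stand at the pointer at: red -1.309, black blank -0.436, yellow 0.436, blue 1.309. Starts between -0.9 and 0; stops at -1.5 and 1.5. It turns stiffly: a push of 2 to 4 N on the tab moves it, and it stays where it is left, without running on.
- tab (a point): middle of the orange upright tab sticking out from the rim of the filter wheel, 107 mm from the axis and 96 mm above the table. The tab is 12 mm thick along its path, 42 mm long radially (86 to 128 mm from the axis) and reaches from 77 to 115 mm above the table, with free space below it and on both sides. Its two flat sides face along the path.
- wheel_axis (a point): centre of the top face of the filter wheel, on its upright axis, 91 mm above the table. The wheel is an aluminium disc 150 mm across and 12 mm thick with four round filters (red, black blank, yellow, blue; 33 mm across, 50 mm from the axis); its highest point is a hub 97 mm above the table.
- turret: the filter unit's fixed base, origin under the wheel's axis on the table, z up. Its x axis points from the wheel's axis to the white lamp house (120 x 140 mm, 103 mm high, from 90 to 210 mm along x). With wheel angle q the tab stands at the angle pi + q about z in this frame.
- pointer (a point): tip of the red pointer on top of the lamp house at the wheel's edge, 100 mm above the table; the filter next to it is the selected one.
- next_pocket (a point): centre of the white-framed square pocket at one end of the grey queue board (190 x 70 x 8 mm, fixed), on its top 8 mm above the table. The token lying here names the wanted filter.
- token_red: red round token, 34 mm across, 8 mm thick, loose on the queue board; origin at the centre of its underside. Leave alone.
- token_yellow: yellow round token, 34 mm across, 8 mm thick, loose on the queue board; origin at the centre of its underside. Leave alone.
- token_blue: blue round token, 34 mm across, 8 mm thick, loose on the queue board; origin at the centre of its underside. Leave alone.
- meter: handheld multimeter, orange with a dark face, lying flat, 175 x 85 x 37 mm; origin at its underside, loose on the table. Leave alone.
- mouse: white computer mouse, 100 x 58 x 25 mm; origin at its underside, loose on the table. Leave alone.
- flange: thick steel flange ring lying flat, 36 mm hole, 64 mm across, 30 mm high; origin at its underside, loose on the table. Leave alone.
- fitting: small brass fitting standing upright, 28 mm across, 34 mm high; origin at its underside, loose on the table. Leave alone.
- cleaner: clear bottle with a blue cap, 48 mm across, 110 mm high; origin at its underside, loose on the table. Leave alone.
- driver: yellow-handled screwdriver, 160 mm long, lying flat; loose on the table. Leave alone.
Mind the look-alikes: they are no part of the job. There is more than one size of the part that bears next_pocket; the job needs the larger.

How it is judged (in metres and radians):
On the way, in this order (a step that is already met when the one before it is completed fails the run):
1. a finger pushes on a flat side of the tab ((contact force between the fingers and wheel_c4 above 0.5 N or contact force between the fingers and wheel_c5 above 0.5 N)), for 0.04 s.
2. the filter of the colour in the white-framed pocket is at the pointer (((horizontal distance between token_red and next_pocket below 0.02 m and value of joint wheel between -1.429 and -1.189 rad) or (horizontal distance between token_yellow and next_pocket below 0.02 m and value of joint wheel between 0.316 and 0.556 rad) or (horizontal distance between token_blue and next_pocket below 0.02 m and value of joint wheel between 1.189 and 1.429 rad))), for 0.2 s.
At the end, for the whole second after the job is handed in: the wheel rests within 0.12 rad of the setting of the filter whose colour matches the token in the white-framed pocket (red -1.309, yellow 0.436, blue 1.309 rad), the token still within 20 mm of the pocket's centre (((horizontal distance between token_red and next_pocket below 0.02 m and value of joint wheel between -1.429 and -1.189 rad) or (horizontal distance between token_yellow and next_pocket below 0.02 m and value of joint wheel between 0.316 and 0.556 rad) or (horizontal distance between token_blue and next_pocket below 0.02 m and value of joint wheel between 1.189 and 1.429 rad)) and velocity of joint wheel between -0.05 and 0.05 rad/s); the robot touches nothing.
It fails at once if the tab is gripped: both of its flat sides are pressed at once (contact force between the fingers and wheel_c4 above 1.5 N and contact force between the fingers and wheel_c5 above 1.5 N).
It fails at once if a colour token is moved or lifted by more than 15 mm (distance of any of token_red, token_yellow, token_blue from where it was at the start of the episode above 0.015 m).
It fails at once if something else on the bench is moved or lifted by more than 30 mm (distance of any of meter, mouse, flange, fitting, cleaner, driver from where it was at the start of the episode above 0.03 m).
It also fails if it takes over 56 s, if anything falls off the work surface, if the arm or the gripper's body presses on something with over 40 N, if the wrist force passes 120 N, or if a joint passes its speed limit or range.

### The arm

A 6-joint arm with a two-finger parallel gripper is mounted at the origin on the work surface. World frame = base frame: x ahead of the robot, y to its left, z up, the work surface at z = 0. Lengths are in m, angles in degrees, forces in N, time in s.
With the tool pointing down it reaches from about 0.3 to 0.75 m from the base axis. Payload 8.5 kg.
Tool frame: the origin (TCP) lies at the very end of the fingers, on their centre line; the grasp point (between the pads) lies 19 mm behind it; z points along the fingers, y is the direction in which the jaws open and shut (so a half turn about z gives the same grasp; the last joint's range is limited). The gripper opens to 85 mm and grips with 20 to 120 N. Pads are 22 mm wide; open, the fingers measure 114 mm over their backs; the gripper's body (76 mm by 85 mm) begins 54 mm behind the grasp point. The pads swing forward as they close: fully open they stand 13 mm farther back than shut.
Start: joints at [61.404, 21.807, 74.336, -0, 83.858, -12.336], TCP at [0.154, 0.528, 0.231] pointing down, gripper open.
Joint ranges: [-178.18, 178.18], [-50.72, 133.34], [12.68, 142.11], [-81.47, 261.47], [9.98, 163.14], [-165.26, 165.26]. Speed limits (degrees/s): [136.94, 136.94, 180, 180, 180, 180].

### API

Orientations are given as a 3x3 rotation matrix whose columns are the frame's x, y, z axes.
In Python, from rig import status, vision, env gives the robot as it stands.
- The arm moves only by the tool send_rows, never from a script. Its argument "targets" is a list of rows, each a list of 7 numbers: the shift along the tool's x, y, z in units of 50 mm (1.0 is 50 mm), then the turn, a rotation vector about the tool's x, y, z in units of 8 degrees (1.0 is 8 degrees), then the finger opening in mm, from 0 to 85.4. A call has 1 to 5 rows; each row is the pose to reach, as a shift and turn from the pose commanded when the call began, along the tool's axes at that moment; what a row does not reach only later rows make up. A row lasts 1/8 s, in which the tool goes at most 62.5 mm and 10.7 degrees, less where a joint would pass 70% of its speed; a pose out of reach is approached as far as the arm can. A call with a gripper value outside its range is refused whole. The fingers move at their own pace and stop on an object; "grip_force" is the grip in N (left out, the last holds). Time passes only in rows, so rows that repeat a pose let the fingers close. It gives the time, the measured TCP pose, the force and the opening at its end, in the units of the state.
- status.observe(): the state, without advancing time (a new reading comes with each control period).
- vision.get_image(name): name is "scene" or "top" or "wrist"; returns (picture, depth): 400x640x3 uint8, red, green, blue; 400x640 float32, m along the optical axis (not along the pixel's ray), 0 where there is no reading.
- vision.camera_model(name): a dict with "camera_matrix" (3x3 intrinsics, pixels), "view" (4x4, takes a point from world to camera coordinates); the wrist camera has in their place "T_tool_cam" (4x4, takes a point from camera to tool coordinates, whose origin is the TCP and whose axes are the flange's). Camera axes: x right, y down, z forward; pixel columns grow to the right and rows downward; lengths in m; the calibration is good to about 2 mm. The wrist camera is an equidistant fisheye: a pixel r from the principal point sees the ray r / f radians off the axis. A picture is of the moment at which its call begins: read the wrist's pose just before it. camera_model takes no time and is no camera call.
- env.close_job(): hands the job in, once; it reports no verdict.
Trained networks look in the newest picture that a camera, given by its name, has taken for a name from the list of things; names that differ only in an ending like _2 or _b are one class to them, and where a whole thing is asked for, a point or a joint stands for the part that bears it (a point fixed in the world has none). Each returns a list of dicts, best first, with "p" (0 to 1); they miss things now and then, are a little off and sometimes report something else, mostly with a low value. They report only what shows in the picture. A call takes as long as a camera call. They do not tell look-alikes from the thing itself.
- vision.masks_of(camera, label): "pixels" (400x640 bool, what is visible of it) and "extent" ([left, top, right, bottom] in pixels, round what is visible of it).
The state is a dict: "time_s": time; "q": joint angles; "qvel": joint speeds; "joint_efforts": joint torques, N m; "position": TCP position; "tool_rot": TCP orientation; "ft_force": force on the tool from outside, world axes, zero at the start; "wrist_torque": the same for the moment, N m; "grip_width": finger opening in m.
Only numpy, scipy, OpenCV 4.12 (cv2) and the standard library are available. Lean on these libraries where they do the work, as an engineer would, in place of code of your own. Each camera call takes 0.05 s, during which the arm holds its last target.

## Working session

There is one attempt and no reset: what is moved stays moved. The work goes in short steps, Python scripts to look and compute and a tool call to move; the robot and the scene stay as the last step left them, time stands still between calls to the robot, and variables do not carry over. Pictures are saved under pics/ and viewed, and the job is handed in when it is done.

Besides the shell and the picture viewer there is one more tool, called after "Request:" as a command line: name --pt "numbers of a row" for each row, then --argument value for the rest. send_rows: Moves the arm, as the interface text tells. Its arguments: {"type":"object","properties":{"targets":{"type":"array","items":{"type":"array","items":{"type":"number"}}},"grip_force":{"type":"number"}},"required":["targets"]}

```bash
mkdir -p pics; python3 - <<'E'
from rig import status, vision, env
import cv2
s=status.observe();print(s['time_s'],s['position'],s['tool_rot'],s['ft_force'])
for n in ['scene','top']:
    im,d=vision.get_image(n);cv2.imwrite(f'pics/{n}0.png',im[:,:,::-1])
    import numpy as np;np.savez(f'{n}0.npz',im=im,d=d)
    m=vision.camera_model(n);print(n,m)
E
```

```text
0.0 [0.15382683 0.52772067 0.2306999 ] [[-9.60011552e-01  2.79959431e-01 -7.32760219e-04]
 [ 2.79960194e-01  9.60010689e-01 -1.32940311e-03]
 [ 3.31278703e-04 -1.48138604e-03 -9.99998848e-01]] [-0.31511545 -0.70357151 -0.07244283]
scene {'camera_matrix': array([[447.80371489,   0.        , 326.2581331 ],
       [  0.        , 447.80371489, 196.3457418 ],
       [  0.        ,   0.        ,   1.        ]]), 'view': array([[-0.73403556,  0.67908183,  0.0062977 ,  0.42882328],
       [ 0.57541271,  0.62684889, -0.5253196 , -0.22537181],
       [-0.36068271, -0.38197949, -0.85088169,  1.77093635],
       [ 0.        ,  0.        ,  0.        ,  1.        ]])}
top {'camera_matrix': array([[429.95193751,   0.        , 310.74547658],
       [  0.        , 429.95193751, 198.87002329],
       [  0.        ,   0.        ,   1.        ]]), 'view': array([[ 0.01510815, -0.99988466, -0.00155461, -0.09279785],
       [-0.99497478, -0.01488001, -0.09901404,  0.54051772],
       [ 0.09897949,  0.00304271, -0.99508482,  1.23604184],
       [ 0.        ,  0.        ,  0.        ,  1.        ]])}
```

View pics/scene0.png

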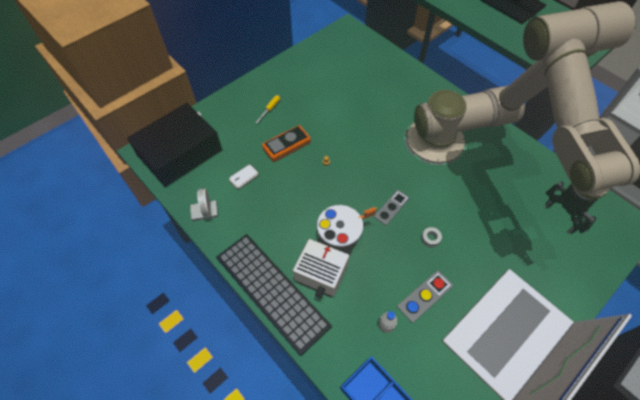

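View pics/top0.png

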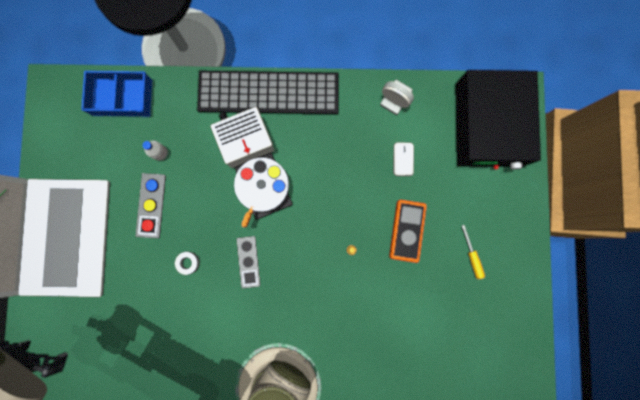

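```bash
cat > h.py <<'E'
import numpy as np,cv2
from rig import status,vision
def load(n):
    z=np.load(n+'.npz');return z['im'],z['d']
def unproj(cam,u,v,z=None,d=None):
    m=vision.camera_model(cam);K=m['camera_matrix'];V=m['view'];R=V[:3,:3];t=V[:3,3]
    u=np.asarray(u,float);v=np.asarray(v,float)
    r=np.stack([(u-K[0,2])/K[0,0],(v-K[1,2])/K[1,1],np.ones_like(u)],-1)
    c=-R.T@t; w=r@R
    s=(z-c[2])/w[...,2] if d is None else d
    return c+w*np.asarray(s)[...,None]
E
python3 - <<'E'
from h import *
im,d=load('top0')
cv2.imwrite('pics/z1.png',cv2.resize(im[95:300,120:310],None,fx=3.5,fy=2.9*1.0,interpolation=cv2.INTER_CUBIC)[:590,:,::-1])
hsv=cv2.cvtColor(im,cv2.COLOR_RGB2HSV)
def cent(mask,z,name):
    n,l,st,c=cv2.connectedComponentsWithStats(mask.astype(np.uint8))
    for i in range(1,n):
        if st[i,4]>15: print(name,c[i].round(1),st[i,4],unproj('top',*c[i],z=z).round(4), np.median(d[l==i]))
H,S,V=[hsv[...,i].astype(int) for i in range(3)]
roi=np.zeros(H.shape,bool);roi[95:300,120:310]=1
cent(roi&(H>=5)&(H<=16)&(S>150)&(V>90),0.096,'orange')
cent(roi&(H>=22)&(H<=35)&(S>130)&(V>90),0.091,'yellow')
cent(roi&((H<=4)|(H>174))&(S>150)&(V>90),0.091,'red')
cent(roi&(H>=105)&(H<=125)&(S>130)&(V>90),0.091,'blue')
# wheel points by depth
P=unproj('top',*np.meshgrid(np.arange(640),np.arange(400)),d=d)
m=roi&(abs(P[...,2]-0.091)<0.006)
ys,xs=np.nonzero(m);m2=(ys>155)&(ys<215)&(xs>230)&(xs<292)
c,r=cv2.minEnclosingCircle(np.stack([xs,ys],1)[m2].astype(np.float32));print('wheel',c,r,unproj('top',*c,z=0.091), m2.sum(), P[m][m2].mean(0))
E
```

```text
orange [247.6 218.3] 47 [0.4784 0.0888 0.096 ] 1.1772519
yellow [273.6 171.5] 90 [0.611  0.0204 0.091 ] 1.2040217
yellow [149.5 204.9] 115 [0.512 0.364 0.091] 1.2729084
red [246.4 173.4] 83 [0.6046 0.0967 0.091 ] 1.2031193
red [147.3 225. ] 111 [0.456 0.367 0.091] 1.267668
blue [132.5 103.2] 409 [0.802  0.4276 0.091 ] 1.3135144
blue [146.5 144.8] 53 [0.682  0.3811 0.091 ] 1.1956931
blue [151.5 184.9] 111 [0.5679 0.3612 0.091 ] 1.278965
blue [278.5 185.7] 95 [0.5712 0.0059 0.091 ] 1.200284
wheel (255.5465087890625, 181.1511688232422) 32.32828903198242 [0.58298377 0.07037482 0.091     ] 2193 [0.575977   0.05663531 0.09126627]
```

View pics/z1.png

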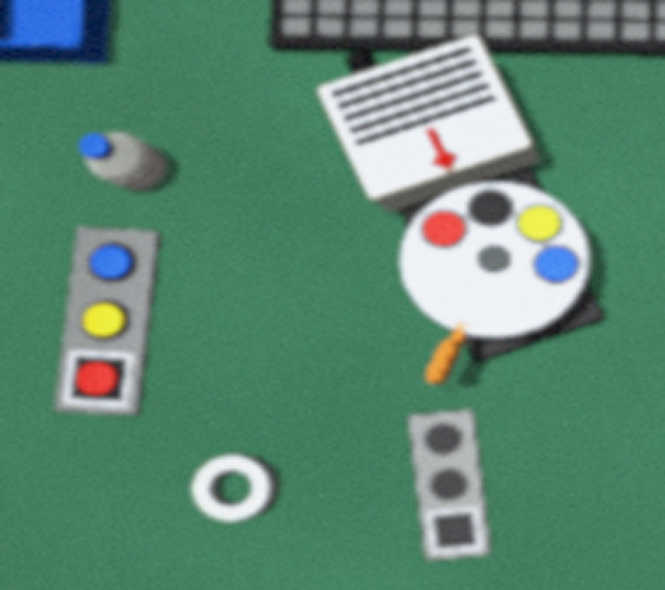

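```bash
python3 - <<'E'
from h import *
im,d=load('top0')
R,Y,B=[unproj('top',*p,z=0.0915)[:2] for p in [(246.4,173.4),(273.6,171.5),(278.5,185.7)]]
hub=unproj('top',261.1,184.3,z=0.097)[:2]
from scipy.optimize import least_squares
f=lambda p:np.concatenate([p[:2]+.05*np.array([np.cos(p[2]+a),np.sin(p[2]+a)])-x for a,x in((1.309,R),(-.436,Y),(-1.309,B))])
s=least_squares(f,[.575,.057,0]);c=s.x[:2];print(s.x,np.abs(s.fun).max(),'hub',hub)
P=unproj('top',*np.meshgrid(np.arange(640),np.arange(400)),d=d)
m=(abs(P[...,2]-0.103)<0.006)&(P[...,0]>c[0]+.05)&(abs(P[...,1]-c[1])<.2)&(P[...,0]<.85)&(im.min(2)>0)
n,l,st,cc=cv2.connectedComponentsWithStats(m.astype(np.uint8));i=1+st[1:,4].argmax()
print(st[1:,4],st[i])
xy=P[l==i][:,:2];r=cv2.minAreaRect((xy*1000).astype(np.float32));print(r)
lc=np.array(r[0])/1000-c;psi=np.arctan2(lc[1],lc[0]);print('psi by centre',psi,np.linalg.norm(lc),'box angle',r[2])
q=s.x[2]-psi;print('q',q)
tab=unproj('top',247.6,218.3,z=0.1)[:2];v=tab-c;print('tab',tab,np.linalg.norm(v),'q from tab',(np.arctan2(v[1],v[0])-psi-np.pi+np.pi)%(2*np.pi)-np.pi)
m=(abs(P[...,2]-0.1)<0.02)&(np.hypot(P[...,0]-c[0],P[...,1]-c[1])>.09)&(np.hypot(P[...,0]-c[0],P[...,1]-c[1])<.135)&(P[...,0]<c[0])
t=P[m];print(len(t),t.mean(0),t[:,2].max())
s1,sd=load('scene0')
for cam in ['scene','top']:
    for lab in ['turret','tab','next_pocket','token_red']:
        try:
            o=vision.masks_of(cam,lab);print(cam,lab,[(round(a['p'],2),[int(x) for x in a['extent']]) for a in o][:3])
        except Exception as e: print(lab,e)
print('red token',unproj('top',147.3,225,z=.016))
for p in [(432,134),(447,166)]: print(unproj('top',120+p[0]/3.5,95+p[1]/2.9,z=.1))
E
```

```text
[ 0.57562656  0.05571378 -0.35148905] 0.0001591017925989327 hub [0.57353868 0.0538739 ]
[1847    1    1    2] [ 211  108   60   55 1847]
((713.7691650390625, 115.23928833007812), (120.47346496582031, 139.27279663085938), 23.208885192871094)
psi by centre 0.40685650643925203 0.15042162540774084 box angle 23.208885192871094
q -0.758345558287493
tab [0.47819485 0.08819083] 0.10270197865686535 q from tab -0.7286053471511575
79 [0.47403813 0.09185153 0.10848964] 0.11932446058502522
scene turret [(0.61, [296, 204, 379, 297])]
scene tab [(0.77, [314, 206, 374, 248])]
scene next_pocket [(0.84, [374, 186, 408, 225]), (0.63, [396, 270, 451, 323]), (0.56, [379, 311, 395, 335])]
scene token_red [(0.69, [380, 311, 397, 334]), (0.63, [430, 276, 444, 290])]
top turret [(0.69, [213, 111, 289, 226])]
top tab [(0.93, [235, 155, 288, 224])]
top next_pocket [(0.93, [235, 235, 259, 288]), (0.73, [136, 174, 170, 234])]
top token_red [(0.5, [143, 220, 152, 231])]
red token [0.45836692 0.39567925 0.016     ]
[0.69420835 0.10630124 0.1       ]
[0.6629641  0.09335158 0.1       ]
```

```bash
cat >> h.py <<'E'
def to(goal,yaw,R=None,p=None):
    """goal world xyz, yaw deg of tool y axis; pure down tool; prints units"""
    from scipy.spatial.transform import Rotation as Ro
    s=status.observe();R=np.array(s['tool_rot']);p=np.array(s['position'])
    a=np.radians(yaw);y=np.array([np.cos(a),np.sin(a),0]);z=np.array([0,0,-1.]);x=np.cross(y,z)
    G=np.stack([x,y,z],1)
    print('t',s['time_s'],'p',p.round(4),'yaw',np.degrees(np.arctan2(R[1,1],R[0,1])).round(1),'F',np.round(s['ft_force'],2),'w',s['grip_width'])
    print('units',(R.T@(np.array(goal)-p)/.05).round(2),(np.degrees(Ro.from_matrix(R.T@G).as_rotvec())/8).round(2))
E
python3 -c "
from h import *
to([.30,.28,.231],27,)"
```

```text
t 0.5 p [0.154  0.528  0.2313] yaw 73.7 F [-0.19  0.   -0.64] w 0.0853315787810107
units [-4.19 -3.94  0.01] [-0.    0.    5.84]
```

Request:
send_rows --pt "-0.8 -0.8 0 0 0 1.2 0" --pt "-1.6 -1.6 0 0 0 2.4 0" --pt "-2.4 -2.4 0 0 0 3.6 0" --pt "-3.3 -3.2 0 0 0 4.8 0" --pt "-4.2 -3.9 0 0 0 5.8 0" --grip_force 20

```text
time_s: 1.12
position: [0.3016, 0.2803, 0.2316]
tool_rot: [[-0.455, 0.89, 0.001], [0.89, 0.455, 0.0], [-0.0, 0.001, -1.0]]
ft_force: [0.7, 0.9, -0.8]
grip_width: -0.0003
```

```bash
python3 -c "
from h import *
to([.453,.047,.231],-20)"
```

```text
t 1.125 p [0.3016 0.2803 0.2316] yaw 27.1 F [ 0.68  0.89 -0.83] w -0.00025070272051273183
units [-5.53  0.57  0.01] [ 0.01 -0.    5.88]
```

Request:
send_rows --pt "-1.1 0.1 0 0 0 1.2 0" --pt "-2.2 0.2 0 0 0 2.4 0" --pt "-3.3 0.35 0 0 0 3.6 0" --pt "-4.4 0.45 0 0 0 4.8 0" --pt "-5.5 0.55 0 0 0 5.9 0"

```text
time_s: 1.75
position: [0.4525, 0.0486, 0.2315]
tool_rot: [[0.345, 0.939, 0.001], [0.939, -0.345, 0.0], [0.0, 0.0, -1.0]]
ft_force: [0.7, 0.1, 1.3]
grip_width: -0.0003
```

```bash
python3 - <<'E'
from h import *
for n in ['top','scene','wrist']:
    im,d=vision.get_image(n);np.savez(n+'1.npz',im=im,d=d)
    cv2.imwrite(f'pics/{n}1.png',im[:,:,::-1] if n=='wrist' else cv2.resize(im[90:290,140:340] if n=='top' else im[150:310,270:430],None,fx=3,fy=3)[:,:,::-1])
to([.453,.047,.082],-20)
E
```

```text
t 1.9 p [0.4526 0.0485 0.231 ] yaw -20.1 F [-0.45  0.66 -0.53] w 0.00014190931911770664
units [-0.03  0.02  2.98] [-0.    0.   -0.01]
```

View pics/wrist1.png

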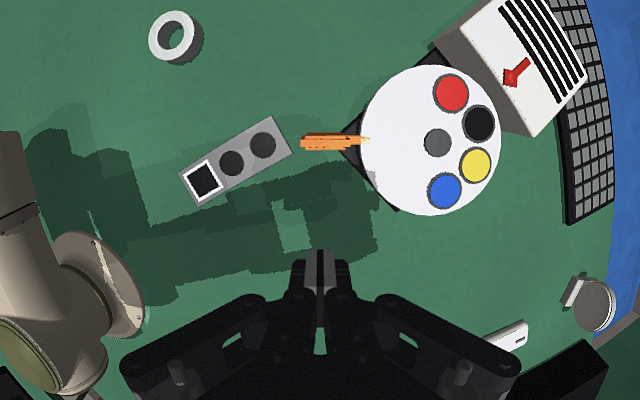

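View pics/scene1.png

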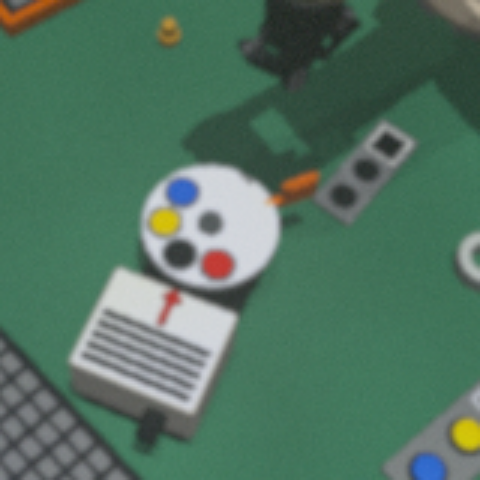

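The wrist view shows the closed fingers (320,270) on the -y side of the tab (330,141), with clear space between. The tab lies parallel to the tool's y axis. Next I lower the fingers.

Request:
send_rows --pt "0 0 0.9 0 0 0 0" --pt "0 0 1.8 0 0 0 0" --pt "0 0 2.6 0 0 0 0" --pt "0 0 2.95 0 0 0 0" --pt "0 0 2.95 0 0 0 0"

```text
time_s: 2.52
position: [0.4508, 0.0513, 0.0832]
tool_rot: [[0.338, 0.941, -0.003], [0.941, -0.338, 0.001], [-0.0, -0.003, -1.0]]
ft_force: [0.9, -0.2, 1.2]
grip_width: -0.0001
```

```bash
python3 - <<'E'
from h import *
for n in ['wrist']:
    im,d=vision.get_image(n);cv2.imwrite(f'pics/{n}2.png',im[:,:,::-1])
c=np.array([.5756,.0557])
for q in [-.757,-.85,-.95,-1.05,-1.15,-1.25,-1.309]:
    a=.406+np.pi+q; off=.017
    p=c+.112*np.array([np.cos(a),np.sin(a)])+off*np.array([-np.sin(a),np.cos(a)])
    print(q); to([*p,.083],np.degrees(a)-180)
E
```

```text
-0.757
t 2.575 p [0.4515 0.051  0.0841] yaw -19.8 F [ 0.2  -0.3   0.75] w -3.662012684024703e-05
units [0.6  0.06 0.02] [-0.   -0.    0.04]
-0.85
t 2.575 p [0.4515 0.051  0.0841] yaw -19.8 F [ 0.2  -0.3   0.75] w -3.662012684024703e-05
units [0.81 0.04 0.02] [-0.   -0.    0.71]
-0.95
t 2.575 p [0.4515 0.051  0.0841] yaw -19.8 F [ 0.2  -0.3   0.75] w -3.662012684024703e-05
units [1.04 0.04 0.02] [-0.    0.    1.42]
-1.05
t 2.575 p [0.4515 0.051  0.0841] yaw -19.8 F [ 0.2  -0.3   0.75] w -3.662012684024703e-05
units [1.26 0.06 0.02] [-0.    0.    2.14]
-1.15
t 2.575 p [0.4515 0.051  0.0841] yaw -19.8 F [ 0.2  -0.3   0.75] w -3.662012684024703e-05
units [1.48 0.11 0.02] [-0.    0.    2.86]
-1.25
t 2.575 p [0.4515 0.051  0.0841] yaw -19.8 F [ 0.2  -0.3   0.75] w -3.662012684024703e-05
units [1.7  0.18 0.02] [-0.    0.    3.57]
-1.309
t 2.575 p [0.4515 0.051  0.0841] yaw -19.8 F [ 0.2  -0.3   0.75] w -3.662012684024703e-05
units [1.83 0.22 0.02] [-0.  0.  4.]
```

View pics/wrist2.png

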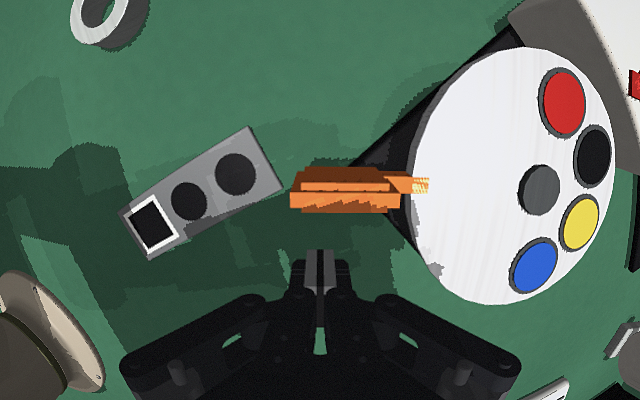

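The fingers stand beside the tab's near face, within its radial span. I push partway first, then measure.

Request:
send_rows --pt "0.3 0.05 0 0 0 0 0" --pt "0.5 0.05 0 0 0 0 0" --pt "0.65 0.05 0 0 0 0.2 0" --pt "0.8 0.05 0 0 0 0.7 0" --pt "0.8 0.05 0 0 0 0.7 0"

```text
time_s: 3.2
position: [0.4679, 0.0879, 0.0842]
tool_rot: [[0.428, 0.904, 0.001], [0.904, -0.428, -0.0], [0.0, 0.001, -1.0]]
ft_force: [0.1, -0.2, -0.5]
grip_width: -0.0001
```

```bash
python3 - <<'E'
from h import *
for n in ['wrist']:
    im,d=vision.get_image(n);cv2.imwrite(f'pics/{n}3.png',im[:,:,::-1])
print(vision.camera_model('wrist'))
c=np.array([.5756,.0557])
for q in [-.95,-1.05,-1.15,-1.25,-1.309]:
    a=.406+np.pi+q; off=.017
    p=c+.112*np.array([np.cos(a),np.sin(a)])+off*np.array([-np.sin(a),np.cos(a)])
    print(q); to([*p,.083],np.degrees(a)-180)
E
```

```text
{'camera_matrix': array([[309.70691629,   0.        , 319.73089063],
       [  0.        , 309.70691629, 203.94231925],
       [  0.        ,   0.        ,   1.        ]]), 'T_tool_cam': array([[-3.29980228e-05, -9.49615258e-01, -3.13418028e-01,
         7.93068416e-02],
       [ 9.99999849e-01, -2.03183860e-04,  5.10335912e-04,
         8.42875428e-04],
       [-5.48304254e-04, -3.13417964e-01,  9.49615122e-01,
        -1.41860695e-01],
       [ 0.00000000e+00,  0.00000000e+00,  0.00000000e+00,
         1.00000000e+00]])}
-0.95
t 3.25 p [0.4679 0.0876 0.0841] yaw -25.3 F [-0.57 -0.46  0.48] w -0.00031583676561786333
units [ 0.23 -0.04  0.02] [ 0.01 -0.    0.73]
-1.05
t 3.25 p [0.4679 0.0876 0.0841] yaw -25.3 F [-0.57 -0.46  0.48] w -0.00031583676561786333
units [ 0.46 -0.04  0.02] [ 0.01 -0.    1.45]
-1.15
t 3.25 p [0.4679 0.0876 0.0841] yaw -25.3 F [-0.57 -0.46  0.48] w -0.00031583676561786333
units [ 0.69 -0.02  0.02] [ 0.01 -0.    2.16]
-1.25
t 3.25 p [0.4679 0.0876 0.0841] yaw -25.3 F [-0.57 -0.46  0.48] w -0.00031583676561786333
units [0.91 0.03 0.02] [ 0.01 -0.    2.88]
-1.309
t 3.25 p [0.4679 0.0876 0.0841] yaw -25.3 F [-0.57 -0.46  0.48] w -0.00031583676561786333
units [1.04 0.06 0.02] [ 0.01 -0.    3.3 ]
```

View pics/wrist3.png

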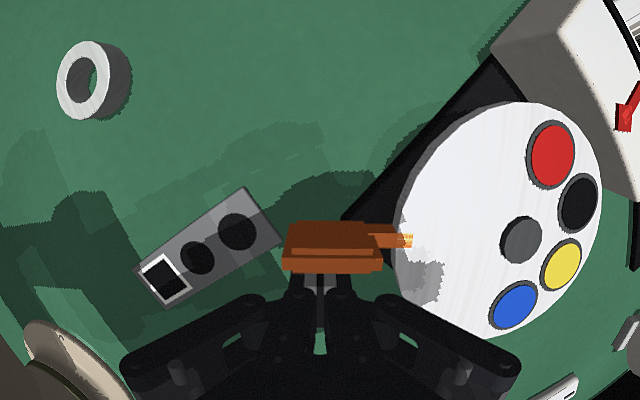

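```bash
cat >> h.py <<'E'
from scipy.optimize import least_squares
def wheel(tag):
    s=status.observe();R=np.array(s['tool_rot']);p=np.array(s['position'])
    im,d=vision.get_image('wrist');cv2.imwrite(f'pics/{tag}.png',im[:,:,::-1])
    m=vision.camera_model('wrist');K=m['camera_matrix'];T=m['T_tool_cam']
    hsv=cv2.cvtColor(im,cv2.COLOR_RGB2HSV);H,S,V=[hsv[...,i].astype(int) for i in range(3)]
    out=[]
    for nm,a,mask in(('red',1.309,((H<=4)|(H>174))&(S>150)&(V>90)),('yel',-.436,(H>=22)&(H<=33)&(S>130)&(V>120)),('blu',-1.309,(H>=105)&(H<=125)&(S>130)&(V>100))):
        n,l,st,c=cv2.connectedComponentsWithStats(mask.astype(np.uint8))
        best=None
        for i in range(1,n):
            if st[i,4]<200: continue
            dx=(c[i][0]-K[0,2])/K[0,0];dy=(c[i][1]-K[1,2])/K[1,1];th=np.hypot(dx,dy)
            ray=np.array([np.sin(th)*dx/th,np.sin(th)*dy/th,np.cos(th)])
            o=p+R@T[:3,3];w=R@T[:3,:3]@ray;X=o+w*(.0915-o[2])/w[2]
            e=abs(np.hypot(*(X[:2]-[.5756,.0557]))-.05)
            if e<.02 and(best is None or st[i,4]>best[0]): best=(st[i,4],c[i],X[:2])
        if best: out.append((a,best[2]));print(nm,best[0],best[1].round(0),best[2].round(4))
    f=lambda v:np.concatenate([v[:2]+.05*np.array([np.cos(v[2]+a),np.sin(v[2]+a)])-x for a,x in out])
    r=least_squares(f,[.5756,.0557,-.5]);print('c',r.x[:2].round(4),'q',(r.x[2]-.406).round(4),'res',np.abs(r.fun).max().round(4),'t',s['time_s'],'F',np.round(s['ft_force'],2))
E
python3 -c "
from h import *
wheel('wrist4')"
```

```text
red 1954 [552. 155.] [0.6088 0.0906]
yel 1119 [562. 265.] [0.6075 0.0138]
blu 1238 [514. 306.] [0.5664 0.0038]
c [0.576  0.0528] q -0.8611 res 0.0002 t 3.25 F [-0.57 -0.46  0.48]
```

Measured q is -0.861, against about -0.85 from my offset model, so the two agree. I continue the push.

Request:
send_rows --pt "0.2 0 0 0 0 0.7 0" --pt "0.42 0 0 0 0 1.4 0" --pt "0.62 0 0 0 0 2.0 0" --pt "0.75 0 0 0 0 2.4 0" --pt "0.75 0 0 0 0 2.4 0"

```text
time_s: 3.92
position: [0.4839, 0.1211, 0.0839]
tool_rot: [[0.702, 0.712, 0.0], [0.712, -0.702, 0.0], [0.0, 0.0, -1.0]]
ft_force: [0.4, -0.4, 0.5]
grip_width: -0.0002
```

```bash
python3 - <<'E'
from h import *
wheel('wrist5')
c=np.array([.5756,.0557])
for q in [-1.2,-1.25,-1.309]:
    a=.406+np.pi+q; off=.017
    p=c+.112*np.array([np.cos(a),np.sin(a)])+off*np.array([-np.sin(a),np.cos(a)])
    print(q); to([*p,.083],np.degrees(a)-180)
E
```

```text
red 1968 [552. 153.] [0.6191 0.0782]
yel 1126 [564. 264.] [0.5933 0.0059]
blu 1233 [516. 305.] [0.5512 0.0096]
c [0.576 0.053] q -1.1861 res 0.0001 t 3.925 F [ 0.41 -0.45  0.48]
-1.2
t 3.975 p [0.4838 0.1209 0.0839] yaw -44.6 F [ 0.43  1.28 -0.58] w -9.832504125121617e-05
units [ 0.05 -0.02  0.02] [ 0.   -0.    0.12]
-1.25
t 3.975 p [0.4838 0.1209 0.0839] yaw -44.6 F [ 0.43  1.28 -0.58] w -9.832504125121617e-05
units [ 0.17 -0.03  0.02] [ 0.   -0.    0.48]
-1.309
t 3.975 p [0.4838 0.1209 0.0839] yaw -44.6 F [ 0.43  1.28 -0.58] w -9.832504125121617e-05
units [ 0.3  -0.04  0.02] [ 0.  -0.   0.9]
```

View pics/wrist5.png

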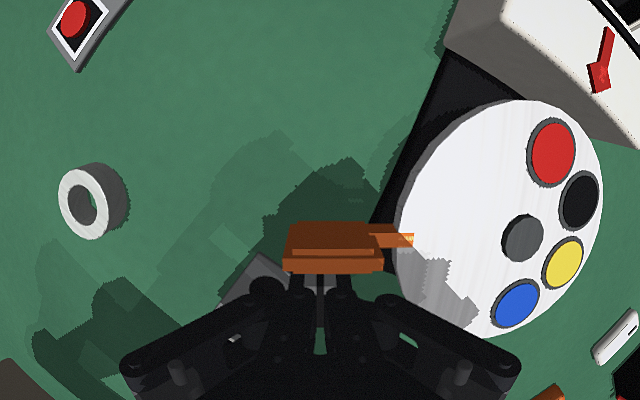

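q is -1.186. The wrist view also shows the red token in the white frame (75,15). 0.12 rad remains.

Request:
send_rows --pt "0.12 0 0 0 0 0.4 0" --pt "0.22 -0.02 0 0 0 0.75 0" --pt "0.27 -0.02 0 0 0 0.88 0" --pt "0.27 -0.02 0 0 0 0.88 0"

```text
time_s: 4.47
position: [0.4925, 0.1312, 0.0838]
tool_rot: [[0.784, 0.621, -0.0], [0.621, -0.784, 0.0], [0.0, -0.0, -1.0]]
ft_force: [-0.5, 0.7, -0.5]
grip_width: -0.0001
```

```bash
python3 - <<'E'
from h import *
wheel('wrist6')
E
```

```text
red 1986 [552. 151.] [0.6217 0.0732]
yel 1129 [564. 262.] [0.588  0.0043]
blu 1238 [517. 304.] [0.5466 0.0127]
c [0.576 0.053] q -1.2992 res 0.0001 t 4.475 F [-0.54  0.73 -0.45]
```

q is -1.299. I back off and lift.

Request:
send_rows --pt "-0.3 0 0 0 0 0 0" --pt "-0.8 0 0 0 0 0 0" --pt "-0.8 0 -0.8 0 0 0 0" --pt "-0.8 0 -1.8 0 0 0 0" --pt "-0.8 0 -2.8 0 0 0 0"

```text
time_s: 5.15
position: [0.461, 0.1064, 0.2256]
tool_rot: [[0.784, 0.62, 0.0], [0.62, -0.784, 0.0], [0.001, 0.0, -1.0]]
ft_force: [0.5, 0.4, 0.2]
grip_width: -0.0003
```

Request:
send_rows --pt "-0.9 -0.9 0 0 0 0 0" --pt "-1.8 -1.8 0 0 0 0 0" --pt "-2.0 -2.0 0 0 0 0 0" --pt "-2.0 -2.0 0 0 0 0 0" --pt "-2.0 -2.0 0 0 0 0 0"

```text
time_s: 5.78
position: [0.3222, 0.1228, 0.224]
tool_rot: [[0.785, 0.62, 0.001], [0.62, -0.785, 0.0], [0.001, 0.001, -1.0]]
ft_force: [0.1, 0.1, 0.5]
grip_width: 0.0002
```

```bash
python3 - <<'E'
from h import *
wheel('wrist7')
im,d=vision.get_image('top');np.savez('top7.npz',im=im,d=d)
cv2.imwrite('pics/top7.png',cv2.resize(im[95:300,120:310],None,fx=2.9,fy=2.9,interpolation=cv2.INTER_CUBIC)[:,:,::-1])
E
```

```text
red 427 [535.  10.] [0.6208 0.071 ]
yel 484 [558.  75.] [0.5882 0.004 ]
blu 570 [536.  95.] [0.5466 0.0125]
c [0.5759 0.0521] q -1.3044 res 0.0011 t 5.775 F [0.05 0.13 0.45]
```

View pics/wrist7.png

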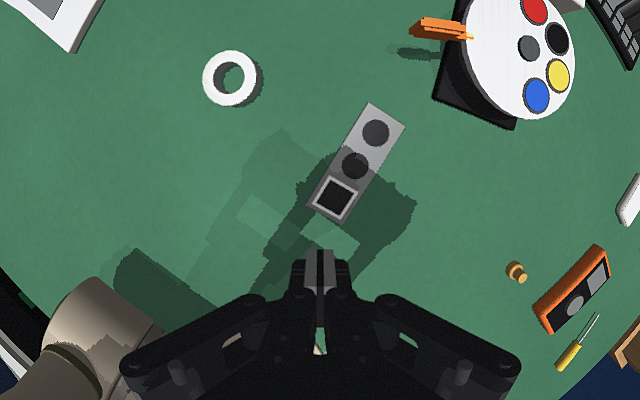

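View pics/top7.png

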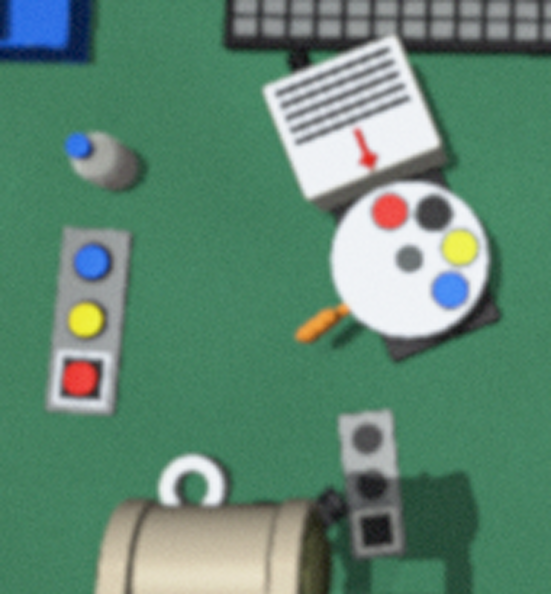

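The top view shows the red filter (390,211) on the line from the hub (409,258) to the pointer tip (372,168), to within about 0.01 rad. The red token is still in the white frame (80,378), and the gripper is clear of everything.

```bash
python3 -c "
from rig import env
print(env.close_job())"
```

```text
the job is handed in; nothing more can be done
None
```

The white-framed pocket of the larger queue board holds the red token. I pushed the orange tab clockwise from one side, with the gripper shut, until the red filter stood at the pointer. Then I backed the gripper off, lifted it clear and handed the job in about 6 s into the 56 s limit.

- **Wheel angle:** my last wrist-camera reading gave -1.304 rad, against the target of -1.309 with 0.12 rad allowed. The top view agreed, with the red filter on the line from hub to pointer to within about 0.01 rad.
- **Rest of the bench:** in the last top view the red token was still centred in its pocket. Nothing else in view looked moved, but I did not measure positions, and the arm hid part of that picture.
- **Gripper:** it was free, with wrist force readings under about 0.5 N.
- **One disagreement:** the top and wrist cameras put the wheel's axis about 3 mm apart. That changes the angle by at most about 0.02 rad, well inside the tolerance.

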